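# Load the seal-blank feeders of the engraving machine

## Task

Load the two gravity feeders of the seal-engraving machine with the five loose disc blanks: the three large ones in the wide feeder, the two small ones in the narrow feeder. A feeder lets its lowest blank out first, and the first cut is always proved in aluminium, then copper is run and brass last, so in each feeder the aluminium blank goes in first, at the bottom, in the wide one the copper blank comes next, and brass is on top. All blanks must lie flat on one another in their feeder; leave the caliper, the loupe and the ink bottle where they are.

Things in the scene. Friction and masses are not known exactly. Their poses are not given: they have to be found in the camera images.
- wide_feeder: larger feeder, fixed, for the 52 mm blanks: aluminium top plate 82x86, upper side z=30, 57 mm hole, on a track; brass pusher at +x, unused. Origin on the desk under the hole's centre. 4 pointed steel rods, 8 thick, at x+-22, y+-23.9, to z=64 mm; fingers closing along y pass between them down to the plate. A blank let go level in the hole drops to the track; undersides in the stack: z=8, 22, 36.
- narrow_feeder: smaller feeder, fixed, for the 38 mm blanks: aluminium top plate 68x72, upper side z=30, 43 mm hole, on a track; brass pusher at +x, unused. Origin on the desk under the hole's centre. 4 pointed steel rods, 8 thick, at x+-20, y+-15.8, to z=64 mm; fingers closing along y pass between them down to the plate. A blank let go level in the hole drops to the track; undersides in the stack: z=8, 22, 36.
- wide_aluminium: loose turned disc blank of pale grey aluminium (large), 52 mm across and 14 mm thick, about 80 g, lying flat on the desk at the start; origin at the centre of its underside, z up
- wide_copper: loose turned disc blank of reddish copper (large), 52 mm across and 14 mm thick, about 265 g, lying flat on the desk at the start; origin at the centre of its underside, z up
- wide_brass: loose turned disc blank of yellow brass (large), 52 mm across and 14 mm thick, about 250 g, lying flat on the desk at the start; origin at the centre of its underside, z up
- narrow_aluminium: loose turned disc blank of pale grey aluminium (small), 38 mm across and 14 mm thick, about 43 g, lying flat on the desk at the start; origin at the centre of its underside, z up
- narrow_brass: loose turned disc blank of yellow brass (small), 38 mm across and 14 mm thick, about 135 g, lying flat on the desk at the start; origin at the centre of its underside, z up
- caliper: bystander: steel vernier caliper, 67 x 160 x 13 mm, lying flat at the left; origin at the centre of its underside
- loupe: bystander: black eye loupe, 29 mm across, 33 mm tall, standing at the right; origin at the centre of its underside
- ink_bottle: bystander: small black bottle of layout ink, 34 mm across, 55 mm tall, standing at the right; origin at the centre of its underside

How it is judged:
At the end, for the whole second after the job is handed in: Wide feeder, from the bottom: large aluminium, copper, brass; narrow feeder: small aluminium, brass. Each blank within 8 mm of its feeder's axis, within 4 mm of its seated height (8, 22, 36 mm), flat within 7 degrees and at rest; caliper, loupe and ink bottle within 30 mm of their places (horizontal distance between each of wide_aluminium, wide_copper, wide_brass and wide_feeder below 0.008 m and z of wide_aluminium in the frame of wide_feeder between 0.004 and 0.012 m and angle between each of wide_aluminium, wide_copper, wide_brass, narrow_aluminium, narrow_brass's own z axis and vertical below 0.12 rad and linear speed of each of wide_aluminium, wide_copper, wide_brass, narrow_aluminium, narrow_brass below 0.02 m/s and z of wide_copper in the frame of wide_feeder between 0.018 and 0.026 m and z of wide_brass in the frame of wide_feeder between 0.032 and 0.04 m and horizontal distance between each of narrow_aluminium, narrow_brass and narrow_feeder below 0.008 m and z of narrow_aluminium in the frame of narrow_feeder between 0.004 and 0.012 m and z of narrow_brass in the frame of narrow_feeder between 0.018 and 0.026 m and distance of each of caliper, loupe, ink_bottle from where it was at the start of the episode below 0.03 m); the robot touches nothing.
It fails at once if the caliper is pushed away (more than 30 mm) (distance of caliper from where it was at the start of the episode above 0.03 m).
It fails at once if the loupe is pushed away (more than 30 mm) (distance of loupe from where it was at the start of the episode above 0.03 m).
It fails at once if the ink bottle is pushed away (more than 30 mm) (distance of ink_bottle from where it was at the start of the episode above 0.03 m).
It also fails if it takes over 109 s, if anything falls off the work surface, if the arm or the gripper's body presses on something with over 40 N, if the wrist force passes 120 N, or if a joint passes its speed limit or range.

## Robot

A 6-joint arm with a two-finger parallel gripper is mounted at the origin on a cart in front of the work surface, level with it; the furniture and walls round the work are solid. World frame = base frame: x ahead of the robot, y to its left, z up, the work surface at z = 0. Lengths are in m, angles in rad, forces in N, time in s.
With the tool pointing down it reaches from about 0.325 to 0.75 m from the base axis. Payload 7.6 kg.
Tool frame: the origin (TCP) lies on the centre line of the jaws, within the pads' length; the fingertips stand env.tip_reach ahead of it and the grasp point (between the pads) lies 11 mm behind it (env.tip_reach is the distance from the TCP to the fingertips, in m); y points along the fingers, x is the direction in which the jaws open and shut, and the axes are right-handed (so a half turn about y gives the same grasp; the last joint's range is limited). The gripper opens to 85 mm and grips with 20 to 120 N. Pads are 22 mm wide; open, the fingers measure 114 mm over their backs; the gripper's body (76 mm by 85 mm) begins 54 mm behind the grasp point. The pads swing forward as they close: fully open they stand 13 mm farther back than shut.
Start: joints at [1.085, 0.052, 1.401, -0, 1.689, -0.07], TCP at [0.212, 0.48, 0.239] pointing down, gripper open.
Joint ranges: [-2.9, 2.9], [-0.91, 2.17], [0.12, 2.37], [-1.06, 4.2], [0.26, 2.73], [-2.93, 2.93]. Speed limits (rad/s): [2.57, 2.57, 3.01, 3.14, 3.14, 3.14].

## Interface

Orientations are given as a rotation vector (axis times angle).
In Python, from workcell import env, eyes, spotter gives the robot as it stands.
- The arm moves only by the shell command python3 -m crank 'ROWS'. ROWS is a JSON object of lists of equal length, an entry for each row: "jaw": the closure, from 0 (fully open) to 1 (shut); "travel": the shift along the tool's x, y, z in m, a list of three; "twist": the turn, a rotation vector about the tool's x, y, z in rad, a list of three. A call has 1 to 12 rows; each row is the pose to reach, as a shift and turn from the pose commanded when the call began, along the tool's axes at that moment; what a row does not reach only later rows make up. A row lasts 1/8 s, in which the tool goes at most 62.5 mm and 10.7 degrees, less where a joint would pass 70% of its speed; a pose out of reach is approached as far as the arm can. A call with a gripper value outside its range is refused whole. The fingers move at their own pace and stop on an object; the grip force is fixed at half the most. Time passes only in rows, so rows that repeat a pose let the fingers close. It gives the time, the measured TCP pose, the force and the opening at its end, in the units of the state.
- env.observe(): the state, without advancing time (a new reading comes with each control period).
- eyes.camera(name): name is "side" or "top" or "wrist"; returns a dict with "color" (384x512x3 uint8, blue, green, red), "range_z" (384x512 float32, m along the optical axis (not along the pixel's ray), 0 where there is no reading), "mtx" (3x3 intrinsics, pixels), "distortion" ([k1, k2, p1, p2, k3] as OpenCV has them; the pictures are not rectified), "cam_to_world" (4x4, takes a point from camera to world coordinates); the wrist camera has in their place "T_tool_cam" (4x4, takes a point from camera to tool coordinates, whose origin is the TCP and whose axes are the tool frame's). Camera axes: x right, y down, z forward; pixel columns grow to the right and rows downward; lengths in m; the calibration is good to about 2 mm. A picture is of the moment at which its call begins: read the wrist's pose just before it.
- env.hand_in(): hands the job in, once; it reports no verdict.
Trained networks look in the newest picture that a camera, given by its name, has taken for a name from the list of things; names that differ only in an ending like _2 or _b are one class to them, and where a whole thing is asked for, a point or a joint stands for the part that bears it (a point fixed in the world has none). Each returns a list of dicts, best first, with "score" (0 to 1); they miss things now and then, are a little off and sometimes report something else, mostly with a low value. They report only what shows in the picture. A call takes as long as a camera call.
- spotter.boxes_of(camera, name): "extent" ([left, top, width, height] in pixels, round what is visible of it).
The state is a dict: "time": time; "qpos": joint angles; "joint_velocities": joint speeds; "joint_efforts": joint torques, N m; "tcp_pos": TCP position; "orientation": TCP orientation; "force": force on the tool from outside, world axes, zero at the start; "wrist_torque": the same for the moment, N m; "finger_gap": finger opening in m.
Only numpy, scipy, OpenCV 4.12 (cv2) and the standard library are available. Lean on these libraries where they do the work, as an engineer would, in place of code of your own. Each camera call takes 0.05 s, during which the arm holds its last target.

## Working session

There is one attempt and no reset: what is moved stays moved. The work goes in short steps, Python scripts to look and compute and a shell command to move; the robot and the scene stay as the last step left them, time stands still between calls to the robot, and variables do not carry over. Pictures are saved under pics/ and viewed, and the job is handed in when it is done.

```bash
ls; mkdir -p pics; cat > h.py <<'E'
import numpy as np,cv2
from workcell import env,eyes,spotter
from scipy.spatial.transform import Rotation as R
def world(c,T=None):
    # per-pixel world points
    h,w=c['range_z'].shape
    u,v=np.meshgrid(np.arange(w),np.arange(h))
    p=cv2.undistortPoints(np.stack([u,v],-1).reshape(-1,1,2).astype(np.float64),np.array(c['mtx']),np.array(c['distortion'])).reshape(h,w,2)
    z=c['range_z'].astype(float)
    P=np.stack([p[...,0]*z,p[...,1]*z,z],-1)
    T=np.array(c['cam_to_world']) if T is None else T
    return P@T[:3,:3].T+T[:3,3]
E
python3 - <<'E'
from h import *
s=env.observe();print(s,env.tip_reach)
for n in ['top','side']:
    c=eyes.camera(n);cv2.imwrite(f'pics/{n}0.png',c['color']);np.save(f'{n}0.npy',world(c))
    for k in ['wide_feeder','narrow_feeder','wide_aluminium','wide_copper','wide_brass','narrow_aluminium','narrow_brass','caliper','loupe','ink_bottle']:
        print(n,k,[(np.round(b['extent']),round(b['score'],2)) for b in spotter.boxes_of(n,k)[:3]])
E
```

```text
pics
{'time': 0.0, 'qpos': array([ 1.08470160e+00,  5.27943903e-02,  1.40173114e+00,  1.45124685e-05,
        1.68858971e+00, -7.02991784e-02]), 'joint_velocities': array([-2.11375566e-03,  6.49703518e-06,  4.36670423e-04, -7.34064709e-04,
       -2.94983117e-04, -8.40843852e-04]), 'joint_efforts': array([ 1.85325276e-03, -3.81682205e+01, -3.60176754e+01,  5.13372640e-06,
        6.54446907e-03,  1.13593009e-05]), 'tcp_pos': array([0.21189697, 0.48002323, 0.23849135]), 'orientation': array([-1.37842979, -0.89669927,  0.8988995 ]), 'force': array([-0.07111932,  0.22660576, -0.58669036]), 'wrist_torque': array([-0.01279382,  0.04838347, -0.0476967 ]), 'finger_gap': 0.0856576067922786} 0.008
top wide_feeder [(array([205., 120.,  40.,  66.]), 0.73)]
top narrow_feeder [(array([306., 119.,  27.,  64.]), 0.81)]
top wide_aluminium [(array([185., 209.,  18.,  18.]), 0.83)]
top wide_copper [(array([272., 212.,  24.,  21.]), 0.65)]
top wide_brass [(array([233., 217.,  24.,  19.]), 0.68)]
top narrow_aluminium [(array([129., 210.,  19.,  13.]), 0.56)]
top narrow_brass [(array([330., 224.,  14.,  11.]), 0.58)]
top caliper [(array([116., 144.,  31.,  48.]), 0.64)]
top loupe []
top ink_bottle []
side wide_feeder []
side narrow_feeder [(array([192., 137.,  64.,  24.]), 0.77)]
side wide_aluminium [(array([262., 236.,  22.,  22.]), 0.67)]
side wide_copper [(array([275., 174.,  21.,  12.]), 0.6)]
side wide_brass [(array([276., 196.,  28.,  18.]), 0.66)]
side narrow_aluminium [(array([250., 301.,  19.,  18.]), 0.75)]
side narrow_brass [(array([293., 148.,  10.,  11.]), 0.6), (array([280., 173.,  20.,  14.]), 0.58)]
side caliper [(array([158., 285.,  69.,  47.]), 0.89)]
side loupe []
side ink_bottle [(array([232., 110.,   4.,  14.]), 0.69)]
```

View pictures.

```bash
python3 - <<'E'
from h import *
s=env.observe();print(R.from_rotvec(s['orientation']).as_matrix().round(3))
t=cv2.imread('pics/top0.png');cv2.imwrite('pics/top0c.png',cv2.resize(t[100:260,90:390],None,fx=2.6,fy=2.6,interpolation=cv2.INTER_CUBIC))
t=cv2.imread('pics/side0.png');cv2.imwrite('pics/side0c.png',cv2.resize(t[90:350,140:340],None,fx=2.3,fy=2.3,interpolation=cv2.INTER_CUBIC))
E
```

```text
[[ 0.404  0.    -0.915]
 [ 0.915  0.     0.404]
 [ 0.    -1.    -0.   ]]
```

View pics/top0c.png

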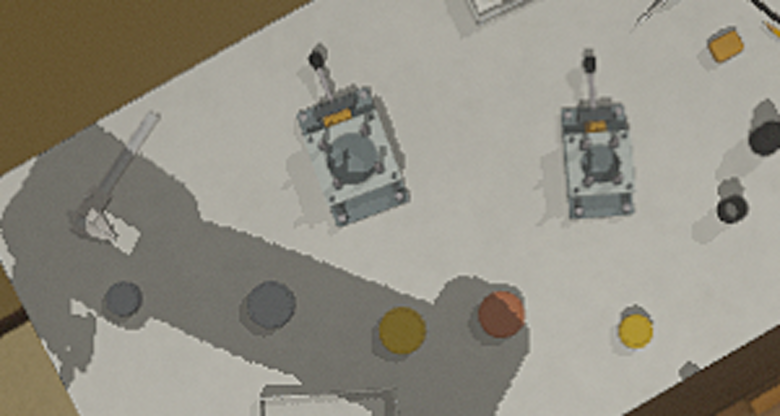

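View pics/side0c.png

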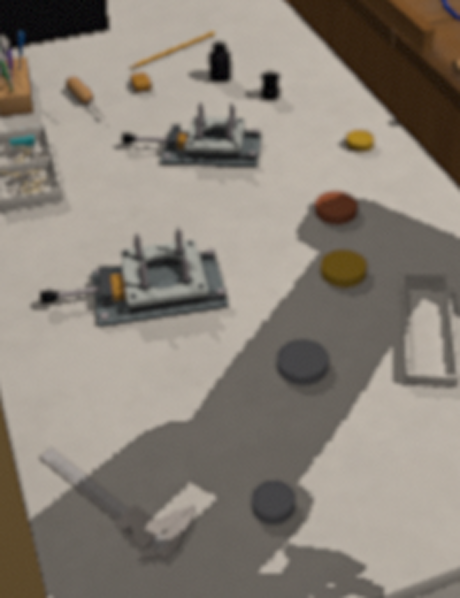

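The top view shows five discs in a row at crop pixels (123,300) to (636,330). The wide feeder is at crop (350,155), turned slightly, and the narrow one is at (600,160). Next I'll measure them.

```bash
cat > meas.py <<'E'
from h import *
B={'top':dict(wal=(185,209,18,18),wcu=(272,212,24,21),wbr=(233,217,24,19),nal=(129,210,19,13),nbr=(330,224,14,11)),
'side':dict(wal=(262,236,22,22),wcu=(275,174,21,14),wbr=(276,196,28,18),nal=(250,301,19,18),nbr=(290,146,14,14))}
for n in B:
    P=np.load(f'{n}0.npy')
    for k,(x,y,w,h) in B[n].items():
        q=P[y-5:y+h+5,x-5:x+w+5].reshape(-1,3)
        zt=np.median(q[q[:,2]<0.006][:,2]) 
        m=q[(q[:,2]>0.010)&(q[:,2]<0.02)]
        (cx,cy),r=cv2.minEnclosingCircle(m[:,:2].astype(np.float32))
        print(n,k,'mean',m.mean(0).round(4),'circ',round(cx,4),round(cy,4),'d',round(2*r,4),len(m),'desk',zt.round(4))
P=np.load('top0.npy')
for k,(x,y,w,h) in dict(wf=(200,130,50,60),nf=(300,130,36,58)).items():
    q=P[y:y+h,x:x+w].reshape(-1,3)
    m=q[(q[:,2]>0.022)&(q[:,2]<0.037)]
    rc=cv2.minAreaRect(m[:,:2].astype(np.float32));print(k,len(m),m.mean(0).round(4),rc)
E
python3 meas.py
```

```text
top wal mean [0.4661 0.1759 0.0151] circ 0.4657 0.1764 d 0.0525 252 desk 0.0014
top wcu mean [ 0.4578 -0.0779  0.0147] circ 0.4579 -0.078 d 0.0517 254 desk 0.0011
top wbr mean [0.4394 0.0303 0.015 ] circ 0.4389 0.0304 d 0.0518 249 desk 0.0012
top nal mean [0.47   0.3413 0.0146] circ 0.4698 0.3415 d 0.039 135 desk 0.0011
top nbr mean [ 0.4403 -0.2233  0.0152] circ 0.4404 -0.2232 d 0.038 132 desk 0.0014
side wal mean [0.465  0.1772 0.0122] circ 0.4651 0.1767 d 0.053 295 desk -0.0011
side wcu mean [ 0.457  -0.0762  0.0125] circ 0.4572 -0.0782 d 0.056 170 desk -0.0009
side wbr mean [0.4387 0.0324 0.0125] circ 0.4388 0.0314 d 0.0543 223 desk -0.0009
side nal mean [0.4695 0.343  0.0116] circ 0.4699 0.3431 d 0.0386 217 desk -0.0017
side nbr mean [ 0.4401 -0.2237  0.0126] circ 0.4399 -0.2235 d 0.0423 75 desk -0.0007
wf 619 [0.6342 0.0903 0.031 ] ((0.6437464356422424, 0.09358412027359009), (0.1547943651676178, 0.0858636274933815), 20.845855712890625)
nf 452 [ 0.6305 -0.1815  0.031 ] ((0.6516711711883545, -0.1810874044895172), (0.12680038809776306, 0.07051476091146469), 4.379639148712158)
```

```bash
python3 - <<'E'
from h import *
P=np.load('top0.npy')
img=cv2.imread('pics/top0.png')
for k,(x,y,w,h),a,D in [('wf',(200,115,50,75),20.8,.057),('nf',(300,110,36,78),4.4,.043)]:
    q=P[y:y+h,x:x+w].reshape(-1,3)
    hi=q[(q[:,2]>0.042)]
    print(k,'high');print(hi[np.argsort(hi[:,0])].round(3).tolist())
    # hole: low points surrounded
    c,s=np.cos(np.radians(a)),np.sin(np.radians(a))
    m=q[(q[:,2]>0.026)&(q[:,2]<0.035)]
    l=m[:,:2]@np.array([[c,-s],[s,c]])
    print('local extents',l.min(0).round(4),l.max(0).round(4))
    g={}
    lq=q[:,:2]@np.array([[c,-s],[s,c]]); o=lq.min(0)
    from collections import defaultdict
    d=defaultdict(list)
    for p,z in zip(lq,q[:,2]): d[tuple(((p-o)/0.004).astype(int))].append(z)
    K=np.array(list(d));
    for i in range(K[:,0].max(),-1,-1):
        print('%.3f'%(o[0]+i*.004),''.join('%3d'%(1000*np.median(d[(i,j)])) if (i,j) in d else '  .' for j in range(K[:,1].max(),-1,-1)))
    print('y from',o[1])
E
```

```text
wf high
[[0.42, -0.034, 1.214], [0.42, -0.034, 1.214], [0.42, -0.034, 1.214], [0.42, -0.034, 1.214], [0.42, -0.034, 1.214], [0.42, -0.034, 1.214], [0.42, -0.034, 1.214], [0.42, -0.034, 1.214], [0.42, -0.034, 1.214], [0.42, -0.034, 1.214], [0.42, -0.034, 1.214], [0.42, -0.034, 1.214], [0.42, -0.034, 1.214], [0.42, -0.034, 1.214], [0.42, -0.034, 1.214], [0.42, -0.034, 1.214], [0.593, 0.102, 0.045], [0.594, 0.101, 0.06], [0.594, 0.103, 0.059], [0.594, 0.098, 0.058], [0.596, 0.1, 0.065], [0.596, 0.103, 0.062], [0.597, 0.098, 0.059], [0.599, 0.103, 0.061], [0.599, 0.101, 0.061], [0.611, 0.058, 0.044], [0.611, 0.056, 0.061], [0.611, 0.055, 0.042], [0.612, 0.054, 0.054], [0.612, 0.06, 0.053], [0.613, 0.056, 0.064], [0.614, 0.054, 0.057], [0.614, 0.06, 0.057], [0.616, 0.056, 0.065], [0.617, 0.06, 0.057], [0.617, 0.054, 0.057], [0.635, 0.117, 0.049], [0.635, 0.12, 0.049], [0.635, 0.118, 0.063], [0.636, 0.114, 0.045], [0.636, 0.116, 0.059], [0.637, 0.113, 0.055], [0.638, 0.117, 0.067], [0.638, 0.115, 0.063], [0.642, 0.118, 0.059], [0.651, 0.071, 0.059], [0.653, 0.075, 0.049], [0.653, 0.074, 0.
[... 28229 characters left out ...]
 .  .  .  .  .  .  .  .  .  .  .  .  .  .  .  .  .  .  .  .  .  .  .  .  .  .  .  .  .  .  .  .  .  .  .  .  .  .  .  .  .  .  .  .  .  .
0.424   .  .  .  .  .  .  .  .  .  .  .  .  .  .  .  .  .  .  .  .  .  .  .  .  .  .  .  .  .  .  .  .  .  .  .  .  .  .  .  .  .  .  .  .  .  .  .  .  .  .  .  .  .  .  .  .  .
0.420   .  .  .  .  .  .  .  .  .  .  .  .  .  .  .  .  .  .  .  .  .  .  .  .  .  .  .  .  .  .  .  .  .  .  .  .  .  .  .  .  .  .  .  .  .  .  .  .  .  .  .  .  .  .  .  .  .
0.416 1213  .  .  .  .  .  .  .  .  .  .  .  .  .  .  .  .  .  .  .  .  .  .  .  .  .  .  .  .  .  .  .  .  .  .  .  .  .  .  .  .  .  .  .  .  .  .  .  .  .  .  .  .  .  .  .  .
y from -0.29152578998262757
```

```bash
cat > fit.py <<'E'
from h import *
from scipy.optimize import minimize
# robust ray-free heightfield fit
for n in ['top','side']:
  P=np.load(f'{n}0.npy').reshape(-1,3); P=P-[0,0,0.001 if n=='top' else -0.001]
  for k,c0,a0,D,rx,ry in [('wf',(.625,.087),20.8,.057,.022,.0239),('nf',(.617,-.184),4.4,.043,.020,.0158)]:
    q=P[np.hypot(*(P[:,:2]-c0).T)<0.040]; q=q[(q[:,2]<.07)]
    def loc(p):
        c,s=np.cos(p[2]),np.sin(p[2]); d=q[:,:2]-p[:2]
        return d@np.array([[c,-s],[s,c]])
    def cost(p):
        l=loc(p); r=np.hypot(*l.T)
        rod=np.min([np.hypot(l[:,0]-sx*rx,l[:,1]-sy*ry) for sx in(-1,1) for sy in(-1,1)],0)
        z=q[:,2]; c=0
        hi=z>.040; c+=np.minimum(np.maximum(rod[hi]-.003,0)/.002,3).sum()*1.5
        pl=(z>.026)&(z<.034); c+=np.minimum(np.maximum(D/2-r[pl],0)/.002,3).sum()
        lo=(z<.016); c+=np.minimum(np.maximum(r[lo]-D/2,0)/.002,3).sum()
        return c
    best=min((minimize(cost,[c0[0]+dx,c0[1]+dy,np.radians(a0+da)],method='Nelder-Mead',options=dict(initial_simplex=None,xatol=1e-5,fatol=1e-3)) for dx in(-.006,0,.006) for dy in(-.006,0,.006) for da in(-3,0,3)),key=lambda r:r.fun)
    print(n,k,best.x[:2].round(4),np.degrees(best.x[2]).round(2),best.fun.round(1),len(q))
    p=best.x;l=loc(p)
    for sx in(-1,1):
        for sy in(-1,1):
            m=(np.hypot(l[:,0]-sx*rx,l[:,1]-sy*ry)<.008)&(q[:,2]>.04); print((l[m].mean(0)-[sx*rx,sy*ry]).round(4) if m.any() else None,m.sum(),end=' ')
    print()
E
python3 fit.py
```

```text
top wf [0.6265 0.0871] 21.23 56.3 621
[-0.0012  0.0001] 11 [-0.0014  0.0001] 9 [-0.0012 -0.0004] 10 [-0.0016 -0.0003] 9 
top nf [ 0.6229 -0.1839] 5.79 309.5 633
[-0.0012  0.001 ] 9 [-0.0012  0.0005] 10 [-0.0009  0.0017] 9 [-0.0008 -0.0002] 11 
side wf [0.6253 0.0879] 20.74 202.9 650
[0.0001 0.0012] 26 [0.     0.0014] 28 [0.0001 0.0017] 25 [0.     0.0014] 23 
side nf [ 0.6215 -0.1831] 5.68 445.5 481
[-0.0007  0.001 ] 19 [-0.      0.0008] 21 [0.0003 0.0007] 17 [0.0001 0.0009] 19
```

```bash
sed -i 's/<0.040\]/<(.04 if k=="wf" else .031)]/' fit.py; python3 fit.py | grep -A1 nf
cat >> h.py <<'E'
def go(x,y,z,yaw):
    "travel/twist in tool axes to reach world point with tool x at yaw deg, tool y down"
    s=env.observe();M=R.from_rotvec(s['orientation']).as_matrix()
    d=M.T@(np.array([x,y,z])-s['tcp_pos'])
    a=np.radians(yaw);X=np.array([np.cos(a),np.sin(a),0]);Y=np.array([0,0,-1.]);T=np.stack([X,Y,np.cross(X,Y)],1)
    w=R.from_matrix(M.T@T).as_rotvec()
    print('t',round(s['time'],2),'tcp',s['tcp_pos'].round(4),'gap',round(s['finger_gap'],4),'F',s['force'].round(1),'travel',d.round(4),'twist',w.round(4),'rows',np.abs(np.linalg.norm(w)/.1867).round(1),(np.linalg.norm(d)/.0625).round(1))
E
python3 -c "
from h import *
go(.4699,.3423,.15,95.5)"
```

```text
top nf [ 0.6227 -0.1841] 5.54 65.4 390
[-0.0009  0.001 ] 9 [-0.001   0.0006] 10 [-0.0015  0.0022] 7 [-0.0015 -0.0007] 8 
--
side nf [ 0.6213 -0.1832] 5.43 116.9 248
[-0.0003  0.0009] 19 [0.0001 0.0007] 21 [-0.0005  0.0014] 13 [-0.0011  0.0009] 12 
t 1.1 tcp [0.212  0.4803 0.2393] gap 0.0855 F [-0.8 -0.2 -0.2] travel [-0.0221  0.0893 -0.2916] twist [ 0.     -0.5118  0.    ] rows 2.7 4.9
```

```bash
python3 -m crank '{"jaw":[0.35,0.35,0.35,0.35,0.35,0.35,0.35],"travel":[[-0.0221,0.0893,-0.2916],[-0.0221,0.0893,-0.2916],[-0.0221,0.0893,-0.2916],[-0.0221,0.0893,-0.2916],[-0.0221,0.0893,-0.2916],[-0.0221,0.0893,-0.2916],[-0.0221,0.0893,-0.2916]],"twist":[[0,-0.512,0],[0,-0.512,0],[0,-0.512,0],[0,-0.512,0],[0,-0.512,0],[0,-0.512,0],[0,-0.512,0]]}'
python3 - <<'E'
from h import *
s=env.observe();go(.4699,.3423,.006,95.5)
T=np.eye(4);T[:3,:3]=R.from_rotvec(s['orientation']).as_matrix();T[:3,3]=s['tcp_pos']
c=eyes.camera('wrist');cv2.imwrite('pics/w1.png',c['color'])
Tc=np.array(c['T_tool_cam']);print(Tc.round(3))
P=world(c,T@Tc);np.save('w1.npy',P);np.save('w1t.npy',world(c,Tc))
m=(P[...,2]>.010)&(P[...,2]<.02)
q=P[m];print(len(q));q=q[np.hypot(q[:,0]-.47,q[:,1]-.342)<.03]
print(q.mean(0),cv2.minEnclosingCircle(q[:,:2].astype(np.float32)))
c=eyes.camera('side');cv2.imwrite('pics/s1.png',cv2.resize(c['color'][150:350,100:400],None,fx=2.6,fy=2.6))
np.save('s1.npy',world(c))
E
```

```text
time: 1.98
tcp_pos: [0.4698, 0.3423, 0.1499]
orientation: [-1.162, -1.279, 1.279]
force: [0.5, 0.4, 0.6]
finger_gap: 0.0559
t 1.98 tcp [0.4698 0.3423 0.1499] gap 0.0559 F [0.5 0.4 0.6] travel [-0.      0.1439 -0.0002] twist [-0.0005 -0.0004  0.0002] rows 0.0 2.3
[[ 1.     0.     0.    -0.   ]
 [ 0.    -0.313  0.95  -0.134]
 [ 0.    -0.95  -0.313  0.08 ]
 [ 0.     0.     0.     1.   ]]
5923
[0.46928433 0.34162674 0.01320383] ((0.46991899609565735, 0.341865211725235), 0.01881764642894268)
```

View pics/w1.png

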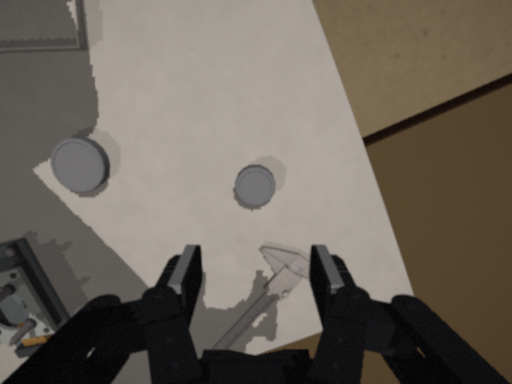

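View pics/s1.png

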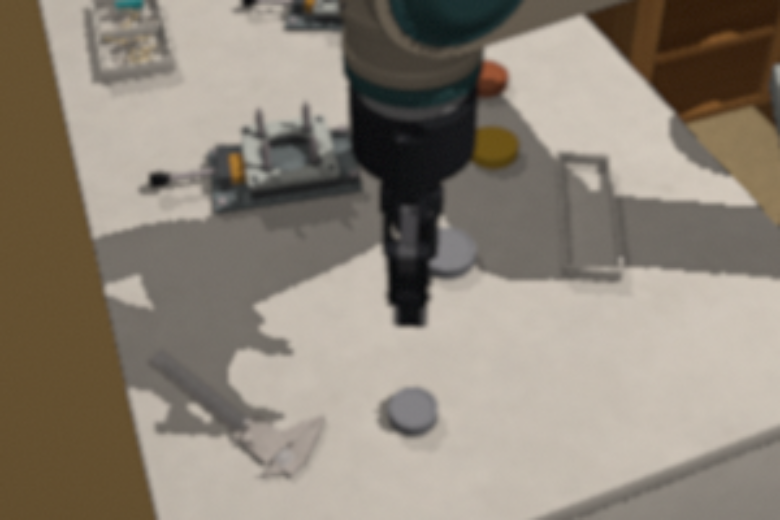

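```bash
python3 - <<'E'
from h import *
t=np.load('w1t.npy');P=np.load('w1.npy')
f=t[(np.abs(t[...,0])>.02)&(np.abs(t[...,0])<.06)&(np.abs(t[...,2])<.03)&(t[...,1]<.06)&(t[...,1]>-.09)]
print('finger wrist',len(f),f.max(0),np.percentile(f[:,1],[95,99]))
s=np.load('s1.npy').reshape(-1,3)
g=s[(np.hypot(s[:,0]-.47,s[:,1]-.342)<.07)&(s[:,2]>.08)]
print('side lowest',np.sort(g[:,2])[:12].round(4))
q=P[(P[...,2]>.004)&(P[...,2]<.03)]
q=q[np.hypot(q[:,0]-.47,q[:,1]-.342)>.026];q=q[q[:,1]>.25]
q=q[np.argsort(q[:,0])][:2000];print(len(q),'calip min x',np.percentile(q[:,0],[0,1,5]),q[:10].round(3).tolist())
E
```

```text
finger wrist 24259 [0.05999826 0.00443929 0.01824712] [-0.01368569 -0.00240158]
side lowest [0.1458 0.1464 0.1464 0.1478 0.1483 0.1492 0.1495 0.15   0.1507 0.1509
 0.1511 0.1512]
2000 calip min x [0.53493916 0.53632218 0.53913606] [[0.535, 0.356, 0.006], [0.535, 0.358, 0.005], [0.535, 0.355, 0.006], [0.535, 0.354, 0.006], [0.535, 0.362, 0.006], [0.535, 0.357, 0.005], [0.536, 0.36, 0.004], [0.536, 0.361, 0.006], [0.536, 0.368, 0.005], [0.536, 0.36, 0.006]]
```

```bash
python3 -m crank '{"jaw":[0.35,0.35,0.35,0.35,1,1,1,1,1,1],"travel":[[0,0.06,0],[0,0.11,0],[0,0.139,0],[0,0.139,0],[0,0.139,0],[0,0.139,0],[0,0.139,0],[0,0.139,0],[0,0.139,0],[0,0.139,0]],"twist":[[0,0,0],[0,0,0],[0,0,0],[0,0,0],[0,0,0],[0,0,0],[0,0,0],[0,0,0],[0,0,0],[0,0,0]]}'
python3 - <<'E'
from h import *
go(.622,-.1837,.15,95.5)
E
```

```text
time: 3.32
tcp_pos: [0.4709, 0.3436, 0.0139]
orientation: [-1.162, -1.284, 1.276]
force: [-2.5, 0.6, 7.5]
finger_gap: 0.035
t 3.33 tcp [0.4709 0.3436 0.0139] gap 0.035 F [-2.5  0.6  7.5] travel [-0.539  -0.1373 -0.1001] twist [0.0037 0.0005 0.0028] rows 0.0 9.0
```

```bash
python3 - <<'E'
from h import *
s=env.observe()
T=np.eye(4);T[:3,:3]=R.from_rotvec(s['orientation']).as_matrix();T[:3,3]=s['tcp_pos']
c=eyes.camera('wrist');cv2.imwrite('pics/w2.png',c['color'])
np.save('w2t.npy',world(c,np.array(c['T_tool_cam'])));np.save('w2.npy',world(c,T@np.array(c['T_tool_cam'])))
c=eyes.camera('side');cv2.imwrite('pics/s2.png',cv2.resize(c['color'][240:340,180:330],None,fx=5,fy=5))
E
```

```text
(no output)
```

View pics/w2.png

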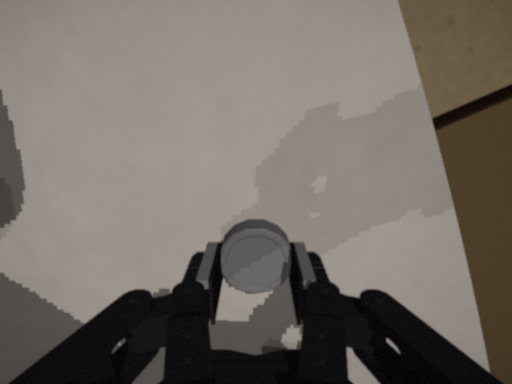

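View pics/s2.png

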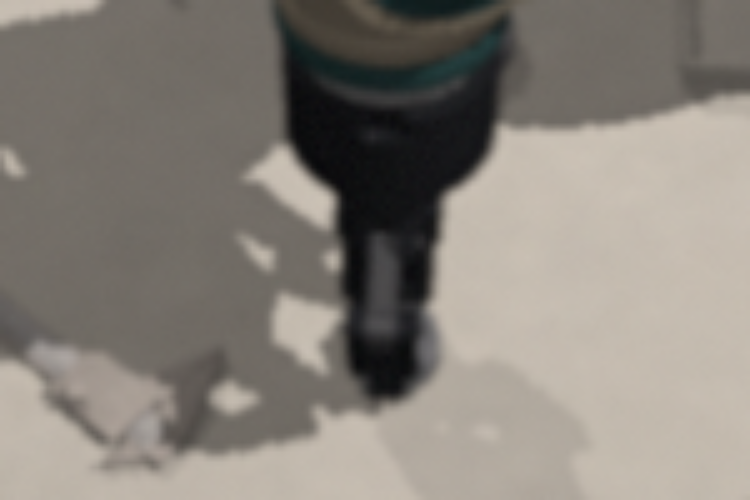

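```bash
cat >> h.py <<'E'
def disc(D=.038,save=None):
    "held disc in tool frame from wrist depth: centre(x,z), top height, tilt"
    s=env.observe();M=R.from_rotvec(s['orientation']).as_matrix()
    c=eyes.camera('wrist');t=world(c,np.array(c['T_tool_cam'])).reshape(-1,3)
    if save: cv2.imwrite('pics/'+save,c['color'])
    q=t[(np.hypot(t[:,0],t[:,2])<D/2+.008)&(np.abs(t[:,0])<D/2-.003)&(t[:,1]>-.03)&(t[:,1]<.004)]
    n,ctr=None,None
    for _ in range(4):
        ctr=q.mean(0);n=np.linalg.svd(q-ctr)[2][2];n=n*np.sign(n[1]);d=(q-ctr)@n
        q=q[np.abs(d)<.0015]
    (cx,cz),r=cv2.minEnclosingCircle(q[:,[0,2]].astype(np.float32))
    print('disc n',len(q),'topcentre(tool)',ctr.round(4),'circ x,z',round(cx,4),round(cz,4),'d',round(2*r,4),'zext',q[:,2].min().round(4),q[:,2].max().round(4),'normal(world)',(M@n).round(3),'top z world',round((M@ctr+s['tcp_pos'])[2],4))
E
python3 -c "
from h import *
disc()"
```

```text
disc n 3555 topcentre(tool) [-0.      0.0006  0.0017] circ x,z 0.0001 0.0009 d 0.039 zext -0.0184 0.0198 normal(world) [ 0.003 -0.001 -1.   ] top z world 0.0132
```

```bash
python3 - <<'E'
from h import *
t=np.load('w2t.npy').reshape(-1,3)
for sg in (-1,1):
    for a in (.015,.018,.021,.024,.027,.03):
        m=(sg*t[:,0]>a)&(sg*t[:,0]<a+.003)&(np.abs(t[:,2])<.013)
        print(sg,a,m.sum(),np.percentile(t[m,1],[50,90,99]).round(4),(t[m,1]<.010).sum())
E
python3 -m crank '{"jaw":[1,1,1],"travel":[[0,-0.02,0],[0,-0.05,0],[0,-0.05,0]],"twist":[[0,0,0],[0,0,0],[0,0,0]]}'
python3 -c "
from h import *
disc(save='w3.png')
go(.622,-.1837,.11,95.5)"
```

```text
-1 0.015 776 [-0.0116  0.003   0.0147] 726
-1 0.018 814 [-0.0302  0.001   0.0147] 746
-1 0.021 626 [-0.0283  0.0134  0.0148] 550
-1 0.024 468 [-0.0394  0.014   0.0149] 389
-1 0.027 547 [-0.0198  0.0141  0.015 ] 426
-1 0.03 369 [-0.0225  0.0142  0.0149] 244
1 0.015 799 [-0.0125  0.0014  0.0146] 757
1 0.018 783 [-0.0302  0.0015  0.0146] 711
1 0.021 627 [-0.0283  0.0138  0.015 ] 551
1 0.024 465 [-0.0391  0.014   0.0151] 388
1 0.027 545 [-0.0202  0.0142  0.015 ] 425
1 0.03 368 [-0.0242  0.0144  0.0151] 243
time: 3.85
tcp_pos: [0.4718, 0.3434, 0.0653]
orientation: [-1.164, -1.286, 1.274]
force: [0.3, 0.4, -0.4]
finger_gap: 0.035
disc n 3554 topcentre(tool) [0.     0.0007 0.0016] circ x,z -0.0 0.0008 d 0.0387 zext -0.018 0.02 normal(world) [ 0.006  0.003 -1.   ] top z world 0.0646
t 3.9 tcp [0.4708 0.3428 0.0631] gap 0.0347 F [-0.4 -0.3 -1. ] travel [-0.5385 -0.0474 -0.1002] twist [0.0035 0.0001 0.0017] rows 0.0 8.8
```

View pics/w3.png

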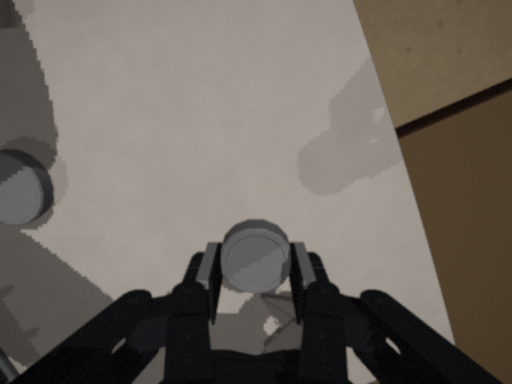

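```bash
python3 -m crank '{"jaw":[1,1,1,1,1,1,1,1,1,1,1,1],"travel":[[0,-0.047,0],[-0.0538,-0.047,-0.01],[-0.113,-0.047,-0.021],[-0.172,-0.047,-0.032],[-0.231,-0.047,-0.043],[-0.29,-0.047,-0.054],[-0.349,-0.047,-0.065],[-0.408,-0.047,-0.076],[-0.467,-0.047,-0.087],[-0.5385,-0.047,-0.1],[-0.5385,-0.047,-0.1],[-0.5385,-0.047,-0.1]],"twist":[[0,0,0],[0,0,0],[0,0,0],[0,0,0],[0,0,0],[0,0,0],[0,0,0],[0,0,0],[0,0,0],[0,0,0],[0,0,0],[0,0,0]]}'
cat >> h.py <<'E'
def rods(c0,a0,rx,ry,save=None):
    s=env.observe()
    T=np.eye(4);T[:3,:3]=R.from_rotvec(s['orientation']).as_matrix();T[:3,3]=s['tcp_pos']
    c=eyes.camera('wrist');P=world(c,T@np.array(c['T_tool_cam'])).reshape(-1,3)
    if save: cv2.imwrite('pics/'+save,c['color'])
    a=np.radians(a0);M=np.array([[np.cos(a),-np.sin(a)],[np.sin(a),np.cos(a)]])
    l=(P[:,:2]-c0)@M
    for sx in(-1,1):
        for sy in(-1,1):
            m=(np.hypot(l[:,0]-sx*rx,l[:,1]-sy*ry)<.010)&(P[:,2]>.040)&(P[:,2]<.068)
            t=l[m&(P[:,2]>.055)]
            if m.sum()>5: print(sx,sy,m.sum(),'dev',(l[m].mean(0)-[sx*rx,sy*ry]).round(4),'tip',len(t),(t.mean(0)-[sx*rx,sy*ry]).round(4),'rng',((l[m].min(0)+l[m].max(0))/2-[sx*rx,sy*ry]).round(4))
            else: print(sx,sy,'-')
E
python3 -c "
from h import *
disc()
rods((.622,-.1837),5.5,.020,.0158,'w4.png')
go(.622,-.1837,.038,95.5)"
```

```text
time: 5.4
tcp_pos: [0.6206, -0.1842, 0.1067]
orientation: [-1.16, -1.278, 1.279]
force: [-0.2, 0.4, 0.1]
finger_gap: 0.0349
disc n 3554 topcentre(tool) [-0.      0.0007  0.0016] circ x,z -0.0004 0.0006 d 0.0387 zext -0.0187 0.0197 normal(world) [-0.002  0.    -1.   ] top z world 0.106
-1 -1 189 dev [-0.0025  0.0004] tip 116 [-0.0018  0.0001] rng [-0.001   0.0001]
-1 1 191 dev [-0.0021 -0.0006] tip 117 [-0.0015 -0.0004] rng [-0.0008 -0.0001]
1 -1 -
1 1 -
t 5.5 tcp [ 0.6209 -0.1826  0.1075] gap 0.0345 F [-0.4 -0.2 -0.2] travel [-0.0013  0.0695 -0.0011] twist [-0.0009  0.0015  0.001 ] rows 0.0 1.1
```

View pics/w4.png

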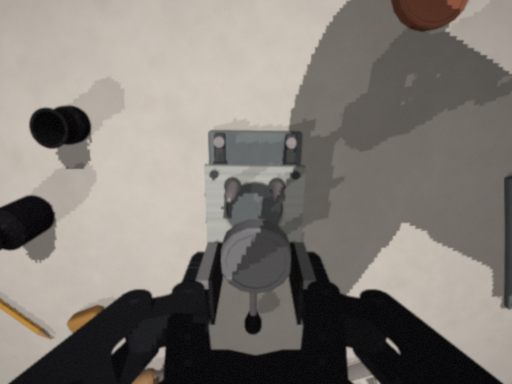

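```bash
python3 -m crank '{"jaw":[1,1,1],"travel":[[-0.001,0.02,-0.001],[-0.001,0.022,-0.001],[-0.001,0.022,-0.001]],"twist":[[0,0,0],[0,0,0],[0,0,0]]}'
python3 -c "
from h import *
rods((.622,-.1837),5.5,.020,.0158)
go(.6225,-.1837,.038,95.5)
go(.6225,-.1837,.038,95.5)"
```

```text
time: 5.88
tcp_pos: [0.622, -0.1844, 0.0853]
orientation: [-1.16, -1.28, 1.28]
force: [-0.6, 0.5, -0.6]
finger_gap: 0.035
-1 -1 252 dev [-0.0025  0.0004] tip 147 [-0.0018  0.0003] rng [-0.001  -0.0001]
-1 1 254 dev [-0.0021 -0.0006] tip 147 [-0.0015 -0.0005] rng [-0.0011 -0.0001]
1 -1 -
1 1 -
t 5.92 tcp [ 0.6222 -0.1846  0.0859] gap 0.0346 F [-0.1 -0.3 -0.5] travel [ 0.0009  0.0479 -0.0004] twist [-0.0001  0.0007  0.0002] rows 0.0 0.8
t 5.92 tcp [ 0.6222 -0.1846  0.0859] gap 0.0346 F [-0.1 -0.3 -0.5] travel [ 0.0009  0.0479 -0.0004] twist [-0.0001  0.0007  0.0002] rows 0.0 0.8
```

```bash
python3 -m crank '{"jaw":[1,1,1,1,1],"travel":[[0.0005,0.015,-0.0004],[0.0005,0.03,-0.0004],[0.0005,0.042,-0.0004],[0.0005,0.048,-0.0004],[0.0005,0.048,-0.0004]],"twist":[[0,0,0],[0,0,0],[0,0,0],[0,0,0],[0,0,0]]}'
python3 -c "
from h import *
disc(save='w5.png')
go(.6225,-.1837,.038,95.5)"
```

```text
time: 6.55
tcp_pos: [0.6226, -0.1845, 0.0379]
orientation: [-1.162, -1.28, 1.28]
force: [0.0, -0.2, -0.3]
finger_gap: 0.0351
disc n 493 topcentre(tool) [ 0.0052 -0.0006  0.0094] circ x,z 0.0 0.0022 d 0.0501 zext -0.0197 0.0239 normal(world) [ 0.124 -0.076 -0.989] top z world 0.0385
t 6.6 tcp [ 0.6227 -0.1846  0.038 ] gap 0.0349 F [-0.3  0.  -0.6] travel [0.0009 0.     0.0002] twist [ 0.0005  0.0002 -0.0001] rows 0.0 0.0
```

View pics/w5.png

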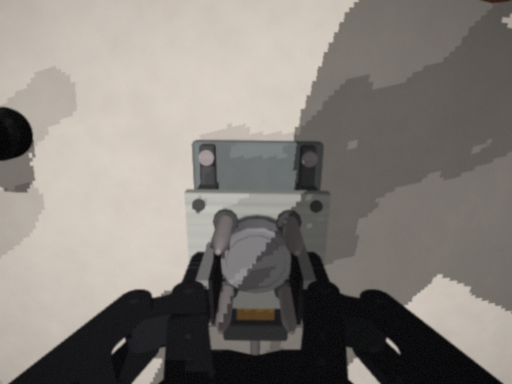

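```bash
python3 -m crank '{"jaw":[0.3,0.3,0.3,0.3,0.3,0.3,0.3],"travel":[[0,0,0],[0,0,0],[0,0,0],[0,0,0],[0,-0.03,0],[0,-0.08,0],[0,-0.08,0]],"twist":[[0,0,0],[0,0,0],[0,0,0],[0,0,0],[0,0,0],[0,0,0],[0,0,0]]}'
cat >> h.py <<'E'
def seat(c0,D,z0,save=None):
    s=env.observe()
    T=np.eye(4);T[:3,:3]=R.from_rotvec(s['orientation']).as_matrix();T[:3,3]=s['tcp_pos']
    c=eyes.camera('wrist');P=world(c,T@np.array(c['T_tool_cam'])).reshape(-1,3)
    if save: cv2.imwrite('pics/'+save,c['color'])
    q=P[(np.hypot(*(P[:,:2]-c0).T)<D/2+.004)&(np.abs(P[:,2]-z0)<.006)]
    if len(q)<20: print('none');return
    for _ in range(3):
        k=q.mean(0);n=np.linalg.svd(q-k)[2][2];q=q[np.abs((q-k)@n)<.002]
    cc=cv2.minEnclosingCircle(q[:,:2].astype(np.float32))
    print('seat',len(q),k.round(4),'normal',(n*np.sign(n[2])).round(3),np.round(cc[0],4),round(2*cc[1],4))
E
python3 -c "
from h import *
seat((.622,-.1837),.038,.022,'w6.png')
go(.4402,-.2234,.1,95.5)"
```

```text
time: 7.48
tcp_pos: [0.625, -0.1853, 0.1239]
orientation: [-1.172, -1.285, 1.278]
force: [0.3, 0.0, 0.2]
finger_gap: 0.0602
seat 1445 [ 0.6217 -0.1843  0.0212] normal [-0.009  0.001  1.   ] [ 0.6238 -0.1829] 0.0414
t 7.53 tcp [ 0.6237 -0.1849  0.1207] gap 0.0597 F [-0.3  0.6  0.5] travel [-0.0207  0.0199  0.1865] twist [ 0.0046  0.0002 -0.0021] rows 0.0 3.0
```

View pics/w6.png

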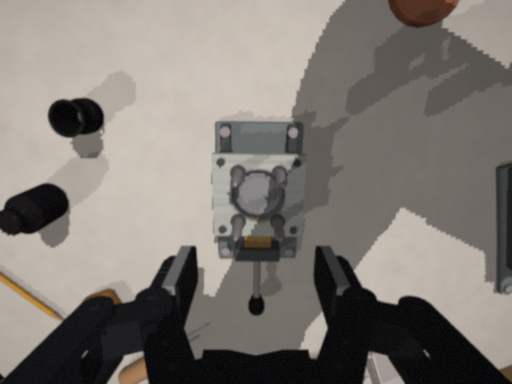

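The small aluminium blank is in the hole: it shows flat at pixel (258,195), with its top at about 21 mm. Next is the small brass blank.

```bash
python3 -m crank '{"jaw":[0.35,0.35,0.35,0.35,0.35,0.35],"travel":[[-0.005,0,0.05],[-0.012,0.01,0.11],[-0.019,0.02,0.17],[-0.0207,0.02,0.1865],[-0.0207,0.02,0.1865],[-0.0207,0.02,0.1865]],"twist":[[0,0,0],[0,0,0],[0,0,0],[0,0,0],[0,0,0],[0,0,0]]}'
python3 -c "
from h import *
seat((.4402,-.2234),.038,.0135)
go(.4402,-.2234,.011,95.5)
go(.4402,-.2234,.011,95.5)"
```

```text
time: 8.28
tcp_pos: [0.4396, -0.2228, 0.0978]
orientation: [-1.162, -1.28, 1.28]
force: [0.3, 0.3, 0.4]
finger_gap: 0.0556
seat 1774 [ 0.4392 -0.2252  0.0132] normal [-0.003 -0.003  1.   ] [ 0.4398 -0.225 ] 0.0384
t 8.32 tcp [ 0.4398 -0.2228  0.0978] gap 0.0555 F [ 0.6 -1.   0.3] travel [-0.0007  0.0868 -0.0004] twist [0.0002 0.001  0.0001] rows 0.0 1.4
t 8.32 tcp [ 0.4398 -0.2228  0.0978] gap 0.0555 F [ 0.6 -1.   0.3] travel [-0.0007  0.0868 -0.0004] twist [0.0002 0.001  0.0001] rows 0.0 1.4
```

```bash
python3 -m crank '{"jaw":[0.35,0.35,0.35,1,1,1,1,1,1],"travel":[[-0.0015,0.05,0],[-0.0015,0.087,0],[-0.0015,0.087,0],[-0.0015,0.087,0],[-0.0015,0.087,0],[-0.0015,0.087,0],[-0.0015,0.087,0],[-0.0015,0.087,0],[-0.0015,0.087,0]],"twist":[[0,0,0],[0,0,0],[0,0,0],[0,0,0],[0,0,0],[0,0,0],[0,0,0],[0,0,0],[0,0,0]]}'
python3 -c "
from h import *
disc()
go(.622,-.1837,.1,95.5)"
```

```text
time: 9.45
tcp_pos: [0.4405, -0.2251, 0.013]
orientation: [-1.166, -1.282, 1.279]
force: [0.9, 0.8, 6.1]
finger_gap: 0.0348
disc n 3584 topcentre(tool) [ 0.     -0.0002  0.0013] circ x,z 0.0003 0.0005 d 0.0389 zext -0.0184 0.0197 normal(world) [ 0.006  0.    -1.   ] top z world 0.0132
t 9.5 tcp [ 0.4405 -0.2251  0.013 ] gap 0.0354 F [0.2 1.4 6.6] travel [ 0.0236 -0.0864 -0.1849] twist [ 0.0036  0.0003 -0.0021] rows 0.0 3.3
```

```bash
python3 -m crank '{"jaw":[1,1,1,1,1,1,1,1],"travel":[[0,-0.03,0],[0,-0.088,0],[0.007,-0.088,-0.055],[0.014,-0.088,-0.115],[0.021,-0.088,-0.17],[0.0236,-0.088,-0.1855],[0.0236,-0.088,-0.1855],[0.0236,-0.088,-0.1855]],"twist":[[0,0,0],[0,0,0],[0,0,0],[0,0,0],[0,0,0],[0,0,0],[0,0,0],[0,0,0]]}'
python3 -c "
from h import *
disc()
rods((.622,-.1837),5.5,.020,.0158)
go(.6225,-.1837,.038,95.5)"
```

```text
time: 10.5
tcp_pos: [0.6207, -0.1835, 0.099]
orientation: [-1.162, -1.279, 1.28]
force: [0.2, -0.2, -1.8]
finger_gap: 0.0348
disc n 3566 topcentre(tool) [-0.     -0.0001  0.0013] circ x,z 0.0001 0.0003 d 0.0391 zext -0.0186 0.0195 normal(world) [ 0.001  0.005 -1.   ] top z world 0.0991
-1 -1 213 dev [-0.0025  0.0004] tip 126 [-0.0019  0.0002] rng [-0.0014 -0.    ]
-1 1 215 dev [-0.0021 -0.0006] tip 129 [-0.0014 -0.0005] rng [-0.0008 -0.0001]
1 -1 -
1 1 -
t 10.6 tcp [ 0.6207 -0.1837  0.0993] gap 0.035 F [ 0.6 -0.7 -1.5] travel [-0.0002  0.0613 -0.0018] twist [-0.     -0.0007 -0.    ] rows 0.0 1.0
```

```bash
python3 -m crank '{"jaw":[1,1,1,1,1,1],"travel":[[0,0.015,-0.0015],[0,0.03,-0.0015],[0,0.045,-0.0015],[0,0.055,-0.0015],[0,0.061,-0.0015],[0,0.061,-0.0015]],"twist":[[0,0,0],[0,0,0],[0,0,0],[0,0,0],[0,0,0],[0,0,0]]}'
python3 -c "
from h import *
go(.6225,-.1837,.038,95.5)"
```

```text
time: 11.35
tcp_pos: [0.6232, -0.1831, 0.0382]
orientation: [-1.163, -1.28, 1.28]
force: [0.3, -0.6, -1.7]
finger_gap: 0.0351
t 11.35 tcp [ 0.6232 -0.1831  0.0382] gap 0.0351 F [ 0.3 -0.6 -1.7] travel [-0.0005  0.0002  0.0007] twist [ 0.0005  0.0003 -0.0002] rows 0.0 0.0
```

```bash
python3 -m crank '{"jaw":[0.3,0.3,0.3,0.3,0.3,0.3,0.3],"travel":[[0,0,0],[0,0,0],[0,0,0],[0,0,0],[0,-0.03,0],[0,-0.08,0],[0,-0.08,0]],"twist":[[0,0,0],[0,0,0],[0,0,0],[0,0,0],[0,0,0],[0,0,0],[0,0,0]]}'
python3 -c "
from h import *
seat((.622,-.1837),.038,.036,'w7.png')
go(.4654,.1766,.11,111)"
```

```text
time: 12.22
tcp_pos: [0.6253, -0.1839, 0.1239]
orientation: [-1.172, -1.285, 1.278]
force: [0.5, 0.5, 0.6]
finger_gap: 0.0596
seat 1838 [ 0.6223 -0.1831  0.0351] normal [0.002 0.001 1.   ] [ 0.6219 -0.1835] 0.046
t 12.28 tcp [ 0.6241 -0.1834  0.1208] gap 0.0596 F [ 0.3 -0.2  0.2] travel [0.3736 0.0094 0.1234] twist [ 0.0044 -0.2703 -0.0027] rows 1.4 6.3
```

View pics/w7.png

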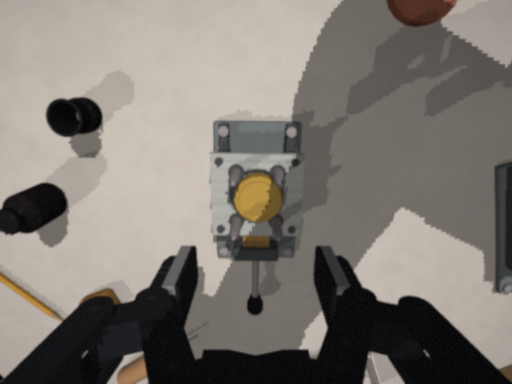

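The small brass blank lies flat on top at pixel (258,197), with its top at about 35 mm. Next is the large aluminium blank.

```bash
python3 -m crank '{"jaw":[0.2,0.2,0.2,0.2,0.2,0.2,0.2,0.2,0.2],"travel":[[0.05,0,0.02],[0.11,0,0.04],[0.17,0.0,0.06],[0.23,0,0.08],[0.29,0.005,0.1],[0.35,0.01,0.118],[0.3736,0.01,0.1234],[0.3736,0.01,0.1234],[0.3736,0.01,0.1234]],"twist":[[0,-0.1,0],[0,-0.2,0],[0,-0.27,0],[0,-0.27,0],[0,-0.27,0],[0,-0.27,0],[0,-0.27,0],[0,-0.27,0],[0,-0.27,0]]}'
python3 -c "
from h import *
seat((.4654,.1766),.052,.0135)
go(.4654,.1766,.011,111)"
```

```text
time: 13.4
tcp_pos: [0.4642, 0.1763, 0.1073]
orientation: [-1.013, -1.472, 1.474]
force: [-0.3, -0.9, -0.2]
finger_gap: 0.0681
seat 3046 [0.4646 0.1756 0.0131] normal [-0.001  0.001  1.   ] [0.4654 0.1758] 0.0519
t 13.45 tcp [0.4644 0.176  0.1075] gap 0.0682 F [ 0.4 -0.4  0.3] travel [ 0.0002  0.0965 -0.0012] twist [-0.0009 -0.0015 -0.0001] rows 0.0 1.5
```

```bash
python3 -m crank '{"jaw":[0.2,0.2,0.2,1,1,1,1,1,1],"travel":[[0,0.05,-0.001],[0,0.098,-0.001],[0,0.098,-0.001],[0,0.098,-0.001],[0,0.098,-0.001],[0,0.098,-0.001],[0,0.098,-0.001],[0,0.098,-0.001],[0,0.098,-0.001]],"twist":[[0,0,0],[0,0,0],[0,0,0],[0,0,0],[0,0,0],[0,0,0],[0,0,0],[0,0,0],[0,0,0]]}'
python3 -c "
from h import *
disc(.052,'w8.png')
go(.6259,.0875,.1,111)"
```

```text
time: 14.58
tcp_pos: [0.4669, 0.1776, 0.0125]
orientation: [-1.017, -1.477, 1.471]
force: [-0.9, -1.4, 8.6]
finger_gap: 0.0488
disc n 6972 topcentre(tool) [-0.0001 -0.0007  0.0027] circ x,z 0.0001 0.0013 d 0.053 zext -0.0244 0.0274 normal(world) [ 0.002  0.001 -1.   ] top z world 0.0132
t 14.62 tcp [0.4669 0.1776 0.0125] gap 0.049 F [-0.4 -1.5  7. ] travel [-0.1411 -0.0869 -0.1166] twist [ 0.0046 -0.0004 -0.0008] rows 0.0 3.2
```

View pics/w8.png

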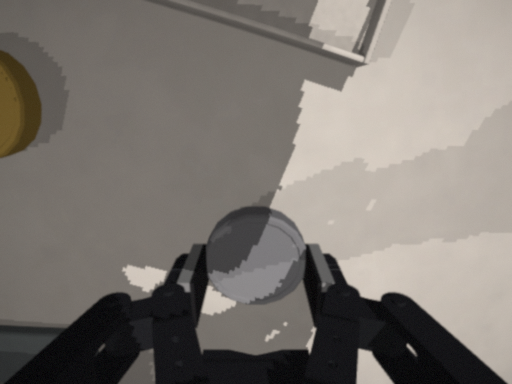

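```bash
python3 -m crank '{"jaw":[1,1,1,1,1,1,1,1],"travel":[[0,-0.03,0],[0,-0.088,0],[-0.045,-0.088,-0.037],[-0.09,-0.088,-0.075],[-0.135,-0.088,-0.11],[-0.141,-0.088,-0.117],[-0.141,-0.088,-0.117],[-0.141,-0.088,-0.117]],"twist":[[0,0,0],[0,0,0],[0,0,0],[0,0,0],[0,0,0],[0,0,0],[0,0,0],[0,0,0]]}'
python3 -c "
from h import *
disc(.052)
rods((.6259,.0875),21,.022,.0239,'w9.png')
go(.6271,.088,.035,111)
go(.6271,.088,.035,111)"
```

```text
time: 15.62
tcp_pos: [0.6241, 0.0886, 0.0984]
orientation: [-1.012, -1.475, 1.474]
force: [-0.5, 0.4, -1.1]
finger_gap: 0.0491
disc n 6993 topcentre(tool) [-0.0001 -0.0006  0.0027] circ x,z -0.0006 0.0012 d 0.0532 zext -0.0248 0.0274 normal(world) [ 0.     0.002 -1.   ] top z world 0.099
-1 -1 209 dev [-0.0022  0.0003] tip 126 [-0.0017  0.0002] rng [-0.0008 -0.0003]
-1 1 207 dev [-0.0025 -0.0011] tip 129 [-0.002  -0.0009] rng [-0.0014 -0.0007]
1 -1 -
1 1 -
t 15.72 tcp [0.6242 0.0885 0.0985] gap 0.0489 F [ 0.2 -0.2 -0.4] travel [-0.0015  0.0635 -0.0025] twist [0.0004 0.001  0.0001] rows 0.0 1.0
t 15.72 tcp [0.6242 0.0885 0.0985] gap 0.0489 F [ 0.2 -0.2 -0.4] travel [-0.0015  0.0635 -0.0025] twist [0.0004 0.001  0.0001] rows 0.0 1.0
```

View pics/w9.png

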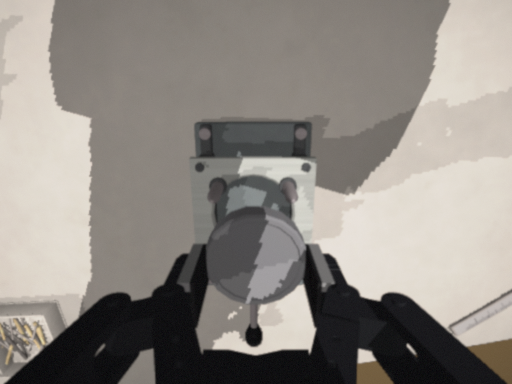

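```bash
python3 -m crank '{"jaw":[1,1,1,1,1,1],"travel":[[-0.0016,0.015,-0.0023],[-0.0016,0.03,-0.0023],[-0.0016,0.045,-0.0023],[-0.0016,0.057,-0.0023],[-0.0016,0.063,-0.0023],[-0.0016,0.063,-0.0023]],"twist":[[0,0,0],[0,0,0],[0,0,0],[0,0,0],[0,0,0],[0,0,0]]}'
python3 -c "
from h import *
go(.6271,.088,.035,111)"
```

```text
time: 16.48
tcp_pos: [0.6278, 0.0869, 0.0353]
orientation: [-1.014, -1.474, 1.473]
force: [-2.3, -1.1, 3.1]
finger_gap: 0.049
t 16.48 tcp [0.6278 0.0869 0.0353] gap 0.049 F [-2.3 -1.1  3.1] travel [0.0012 0.0003 0.0003] twist [ 0.0005 -0.0003 -0.0001] rows 0.0 0.0
```

```bash
python3 -m crank '{"jaw":[1,1,1],"travel":[[0.0003,-0.001,0.0012],[0.0003,-0.001,0.0012],[0.0003,-0.001,0.0012]],"twist":[[0,0,0],[0,0,0],[0,0,0]]}'
python3 -c "
from h import *
disc(.052,'w10.png')
go(.6271,.088,.035,111)"
```

```text
time: 16.85
tcp_pos: [0.6264, 0.0868, 0.0359]
orientation: [-1.013, -1.474, 1.474]
force: [-0.2, -0.4, -0.4]
finger_gap: 0.0492
disc n 2695 topcentre(tool) [ 0.0058 -0.0012  0.0084] circ x,z 0.0001 0.003 d 0.0636 zext -0.0233 0.0272 normal(world) [ 0.017 -0.012 -1.   ] top z world 0.0371
t 16.9 tcp [0.6264 0.0868 0.0359] gap 0.049 F [ 0.3  0.  -0.7] travel [ 0.0009  0.0009 -0.0011] twist [-0.     -0.0003  0.0001] rows 0.0 0.0
```

View pics/w10.png

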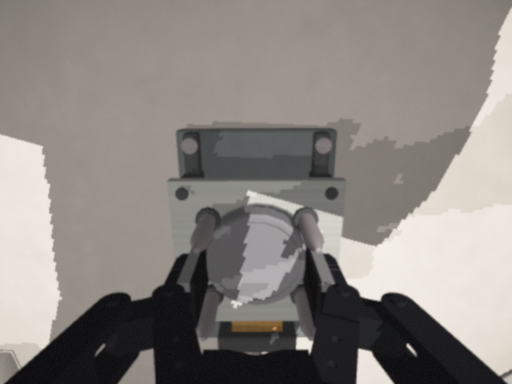

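```bash
python3 -m crank '{"jaw":[0.15,0.15,0.15,0.15,0.15,0.15,0.15],"travel":[[0,0,0],[0,0,0],[0,0,0],[0,0,0],[0,-0.03,0],[0,-0.08,0],[0,-0.08,0]],"twist":[[0,0,0],[0,0,0],[0,0,0],[0,0,0],[0,0,0],[0,0,0],[0,0,0]]}'
python3 -c "
from h import *
seat((.6255,.0873),.052,.022,'w11.png')
go(.4576,-.078,.11,111)"
```

```text
time: 17.77
tcp_pos: [0.6289, 0.087, 0.1217]
orientation: [-1.021, -1.481, 1.47]
force: [0.7, 0.3, 0.5]
finger_gap: 0.0726
seat 2893 [0.6244 0.086  0.0212] normal [0.002 0.003 1.   ] [0.6276 0.087 ] 0.0561
t 17.82 tcp [0.6276 0.0869 0.1186] gap 0.0724 F [ 0.1 -0.9 -1.7] travel [-0.0931  0.0077  0.2178] twist [ 0.0048 -0.0003 -0.0013] rows 0.0 3.8
```

View pics/w11.png

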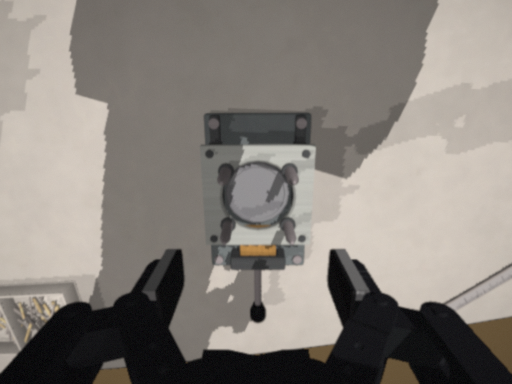

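The large aluminium blank is seated flat, with its top at about 21 mm. Copper is next.

```bash
python3 -m crank '{"jaw":[0.2,0.2,0.2,0.2,0.2,0.2,0.2],"travel":[[-0.02,0,0.05],[-0.043,0,0.1],[-0.066,0.005,0.155],[-0.09,0.008,0.21],[-0.0931,0.008,0.2178],[-0.0931,0.008,0.2178],[-0.0931,0.008,0.2178]],"twist":[[0,0,0],[0,0,0],[0,0,0],[0,0,0],[0,0,0],[0,0,0],[0,0,0]]}'
python3 -c "
from h import *
seat((.4576,-.078),.052,.0135)
go(.4576,-.078,.009,111)"
```

```text
time: 18.7
tcp_pos: [0.4571, -0.0774, 0.1079]
orientation: [-1.012, -1.475, 1.474]
force: [0.3, 0.0, 0.5]
finger_gap: 0.0681
seat 3047 [ 0.4561 -0.0781  0.0131] normal [0.002 0.001 1.   ] [ 0.4569 -0.0779] 0.0517
t 18.75 tcp [ 0.4571 -0.0774  0.1079] gap 0.0685 F [0.3 0.7 0.4] travel [-0.0008  0.0989 -0.0002] twist [0.0001 0.0011 0.0003] rows 0.0 1.6
```

```bash
python3 -m crank '{"jaw":[0.2,0.2,0.2,1,1,1,1,1,1],"travel":[[-0.0007,0.05,0],[-0.0007,0.099,0],[-0.0007,0.099,0],[-0.0007,0.099,0],[-0.0007,0.099,0],[-0.0007,0.099,0],[-0.0007,0.099,0],[-0.0007,0.099,0],[-0.0007,0.099,0]],"twist":[[0,0,0],[0,0,0],[0,0,0],[0,0,0],[0,0,0],[0,0,0],[0,0,0],[0,0,0],[0,0,0]]}'
python3 -c "
from h import *
disc(.052)
go(.626,.087,.1,111)"
```

```text
time: 19.88
tcp_pos: [0.4584, -0.0789, 0.0114]
orientation: [-1.017, -1.477, 1.473]
force: [0.2, 0.8, 7.0]
finger_gap: 0.0489
disc n 6983 topcentre(tool) [-0.     -0.0018  0.002 ] circ x,z -0.0002 0.0009 d 0.053 zext -0.0254 0.0269 normal(world) [ 0.005  0.001 -1.   ] top z world 0.0132
t 19.93 tcp [ 0.4584 -0.0789  0.0114] gap 0.0487 F [-1.   1.8  6.5] travel [ 0.0947 -0.0879 -0.2163] twist [ 0.0042 -0.0003 -0.0021] rows 0.0 4.0
```

```bash
python3 -m crank '{"jaw":[1,1,1,1,1,1,1,1,1],"travel":[[0,-0.03,0],[0,-0.088,0],[0.022,-0.088,-0.05],[0.046,-0.088,-0.105],[0.07,-0.088,-0.16],[0.093,-0.088,-0.212],[0.0947,-0.088,-0.216],[0.0947,-0.088,-0.216],[0.0947,-0.088,-0.216]],"twist":[[0,0,0],[0,0,0],[0,0,0],[0,0,0],[0,0,0],[0,0,0],[0,0,0],[0,0,0],[0,0,0]]}'
python3 -c "
from h import *
disc(.052)
rods((.6259,.0875),21,.022,.0239)
go(.6258,.0869,.036,111)"
```

```text
time: 21.05
tcp_pos: [0.6239, 0.0859, 0.0975]
orientation: [-1.014, -1.473, 1.473]
force: [0.3, -0.4, -2.3]
finger_gap: 0.0491
disc n 6996 topcentre(tool) [ 0.     -0.0017  0.002 ] circ x,z 0.0 0.0006 d 0.0526 zext -0.0257 0.0267 normal(world) [ 0.002  0.002 -1.   ] top z world 0.0992
-1 -1 211 dev [-0.0023  0.0003] tip 130 [-0.0018  0.    ] rng [-0.0012 -0.0002]
-1 1 208 dev [-0.0025 -0.0013] tip 128 [-0.002 -0.001] rng [-0.0013 -0.0007]
1 -1 -
1 1 -
t 21.15 tcp [0.6241 0.086  0.0977] gap 0.0489 F [-1.4  0.6 -2.7] travel [ 0.0003  0.0617 -0.0019] twist [ 0.0006 -0.0016 -0.0002] rows 0.0 1.0
```

```bash
python3 -m crank '{"jaw":[1,1,1,1,1,1],"travel":[[0.0003,0.015,-0.0015],[0.0003,0.03,-0.0015],[0.0003,0.045,-0.0015],[0.0003,0.056,-0.0015],[0.0003,0.0615,-0.0015],[0.0003,0.0615,-0.0015]],"twist":[[0,0,0],[0,0,0],[0,0,0],[0,0,0],[0,0,0],[0,0,0]]}'
python3 -c "
from h import *
go(.6258,.0869,.036,111)"
```

```text
time: 21.9
tcp_pos: [0.6259, 0.0878, 0.0358]
orientation: [-1.014, -1.474, 1.473]
force: [-0.2, 0.0, -2.9]
finger_gap: 0.0492
t 21.9 tcp [0.6259 0.0878 0.0358] gap 0.0492 F [-0.2  0.  -2.9] travel [-0.0008 -0.0002  0.0005] twist [ 0.0007 -0.0002 -0.0002] rows 0.0 0.0
```

```bash
python3 -m crank '{"jaw":[0.15,0.15,0.15,0.15,0.15,0.15,0.15],"travel":[[0,0,0],[0,0,0],[0,0,0],[0,0,0],[0,-0.03,0],[0,-0.08,0],[0,-0.08,0]],"twist":[[0,0,0],[0,0,0],[0,0,0],[0,0,0],[0,0,0],[0,0,0],[0,0,0]]}'
python3 -c "
from h import *
seat((.6255,.0873),.052,.036,'w12.png')
go(.4389,.0308,.11,111)"
```

```text
time: 22.78
tcp_pos: [0.6282, 0.088, 0.1213]
orientation: [-1.021, -1.481, 1.47]
force: [0.0, 0.5, -1.2]
finger_gap: 0.0725
seat 3403 [0.6247 0.0874 0.0351] normal [0.004 0.    1.   ] [0.6253 0.0873] 0.0599
t 22.82 tcp [0.6269 0.0879 0.1182] gap 0.0727 F [-0.8  0.1 -0.7] travel [0.014  0.0072 0.196 ] twist [ 0.0048 -0.0003 -0.0014] rows 0.0 3.1
```

View pics/w12.png

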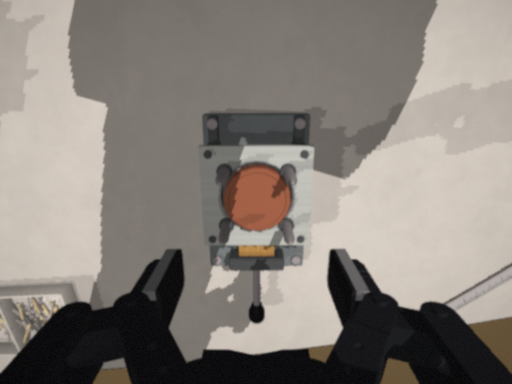

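The copper blank is seated flat, with its top at about 35 mm. Brass is next.

```bash
python3 -m crank '{"jaw":[0.2,0.2,0.2,0.2,0.2,0.2,0.2],"travel":[[0.004,0,0.05],[0.008,0,0.11],[0.012,0.005,0.17],[0.014,0.008,0.196],[0.014,0.008,0.196],[0.014,0.008,0.196],[0.014,0.008,0.196]],"twist":[[0,0,0],[0,0,0],[0,0,0],[0,0,0],[0,0,0],[0,0,0],[0,0,0]]}'
python3 -c "
from h import *
seat((.4389,.0308),.052,.0135)
go(.4389,.0308,.009,111)"
```

```text
time: 23.7
tcp_pos: [0.4384, 0.0309, 0.1074]
orientation: [-1.013, -1.474, 1.474]
force: [-0.2, 0.3, -0.5]
finger_gap: 0.0687
seat 3064 [0.4375 0.0303 0.0132] normal [0.001 0.001 1.   ] [0.4382 0.0306] 0.0517
t 23.75 tcp [0.4383 0.0309 0.1074] gap 0.0686 F [0.1 0.6 0.3] travel [-0.0004  0.0983 -0.0006] twist [-0.0002  0.      0.0003] rows 0.0 1.6
```

```bash
python3 -m crank '{"jaw":[0.2,0.2,0.2,1,1,1,1,1,1],"travel":[[-0.0003,0.05,0],[-0.0003,0.098,0],[-0.0003,0.098,0],[-0.0003,0.098,0],[-0.0003,0.098,0],[-0.0003,0.098,0],[-0.0003,0.098,0],[-0.0003,0.098,0],[-0.0003,0.098,0]],"twist":[[0,0,0],[0,0,0],[0,0,0],[0,0,0],[0,0,0],[0,0,0],[0,0,0],[0,0,0],[0,0,0]]}'
python3 -c "
from h import *
disc(.052)
go(.626,.0873,.1,111)"
```

```text
time: 24.88
tcp_pos: [0.4395, 0.0305, 0.0119]
orientation: [-1.017, -1.477, 1.472]
force: [-0.8, 0.3, 7.1]
finger_gap: 0.049
disc n 7030 topcentre(tool) [-0.0001 -0.0013  0.0019] circ x,z 0.0 0.0005 d 0.0529 zext -0.0253 0.0267 normal(world) [ 0.003  0.    -1.   ] top z world 0.0132
t 24.93 tcp [0.4395 0.0305 0.0119] gap 0.049 F [-1.1  0.3  6.6] travel [-0.0138 -0.0873 -0.1948] twist [ 0.0043 -0.0004 -0.0014] rows 0.0 3.4
```

```bash
python3 -m crank '{"jaw":[1,1,1,1,1,1,1,1],"travel":[[0,-0.03,0],[0,-0.088,0],[-0.004,-0.088,-0.055],[-0.008,-0.088,-0.115],[-0.0125,-0.088,-0.175],[-0.0138,-0.088,-0.195],[-0.0138,-0.088,-0.195],[-0.0138,-0.088,-0.195]],"twist":[[0,0,0],[0,0,0],[0,0,0],[0,0,0],[0,0,0],[0,0,0],[0,0,0],[0,0,0]]}'
python3 -c "
from h import *
disc(.052)
go(.6256,.0873,.0505,111)
rods((.6259,.0875),21,.022,.0239)
go(.6256,.0873,.0505,111)"
```

```text
time: 25.92
tcp_pos: [0.6241, 0.0871, 0.0977]
orientation: [-1.013, -1.473, 1.474]
force: [-0.5, -1.0, -2.0]
finger_gap: 0.0489
disc n 6987 topcentre(tool) [-0.0001 -0.0012  0.0019] circ x,z -0.0001 0.0004 d 0.0527 zext -0.0255 0.0266 normal(world) [ 0.     0.001 -1.   ] top z world 0.0989
t 25.98 tcp [0.624  0.087  0.0979] gap 0.0484 F [-0.7  0.2 -3.2] travel [-0.0003  0.0474 -0.0016] twist [-0.0001 -0.0006 -0.    ] rows 0.0 0.8
-1 -1 213 dev [-0.0023  0.0003] tip 132 [-0.0018 -0.    ] rng [-0.001  -0.0005]
-1 1 211 dev [-0.0025 -0.0012] tip 131 [-0.0021 -0.0009] rng [-0.0014 -0.0006]
1 -1 -
1 1 -
t 26.02 tcp [0.6241 0.087  0.098 ] gap 0.0489 F [-0.4  0.  -2.9] travel [-0.0003  0.0475 -0.0015] twist [ 0.0002 -0.0007 -0.0001] rows 0.0 0.8
```

```bash
python3 -m crank '{"jaw":[1,1,1,1,1],"travel":[[-0.0003,0.015,-0.0012],[-0.0003,0.03,-0.0012],[-0.0003,0.042,-0.0012],[-0.0003,0.047,-0.0012],[-0.0003,0.047,-0.0012]],"twist":[[0,0,0],[0,0,0],[0,0,0],[0,0,0],[0,0,0]]}'
python3 -c "
from h import *
go(.6256,.0873,.0505,111)"
```

```text
time: 26.65
tcp_pos: [0.6258, 0.0875, 0.05]
orientation: [-1.013, -1.473, 1.474]
force: [1.2, -0.6, -2.4]
finger_gap: 0.0488
t 26.65 tcp [0.6258 0.0875 0.05  ] gap 0.0488 F [ 1.2 -0.6 -2.4] travel [-0.0001 -0.0005  0.0003] twist [-0.0007 -0.0003  0.0003] rows 0.0 0.0
```

```bash
python3 -m crank '{"jaw":[0.15,0.15,0.15,0.15,0.15,0.15,0.15,0.15],"travel":[[0,0,0],[0,0,0],[0,0,0],[0,0,0],[0,-0.03,0],[0,-0.09,0],[0,-0.12,0],[0,-0.12,0]],"twist":[[0,0,0],[0,0,0],[0,0,0],[0,0,0],[0,0,0],[0,0,0],[0,0,0],[0,0,0]]}'
python3 - <<'E'
from h import *
seat((.6255,.0873),.052,.050,'w13.png')
for n in ['top','side']:
    c=eyes.camera(n);P=world(c)
    cv2.imwrite(f'pics/{n}9.png',cv2.resize(c['color'][100:260,90:390] if n=='top' else c['color'][90:350,140:340],None,fx=2.2,fy=2.2))
    q=P.reshape(-1,3)
    for k,c0,r,z in [('nbr',(.622,-.1837),.018,.036),('wbr',(.6258,.0875),.024,.05)]:
        m=q[(np.hypot(*(q[:,:2]-c0).T)<r)&(np.abs(q[:,2]-z)<.007)];print(n,k,len(m),m.mean(0).round(4) if len(m) else None)
E
```

```text
time: 27.65
tcp_pos: [0.6274, 0.0876, 0.1742]
orientation: [-1.019, -1.479, 1.471]
force: [-0.8, -0.2, 0.0]
finger_gap: 0.0729
seat 2482 [0.6251 0.0871 0.0492] normal [0.006 0.001 1.   ] [0.6254 0.0874] 0.0598
top nbr 124 [ 0.6222 -0.1838  0.037 ]
top wbr 131 [0.6236 0.0945 0.0508]
side nbr 61 [ 0.6229 -0.1833  0.0344]
side wbr 202 [0.6256 0.0872 0.048 ]
```

View pics/w13.png

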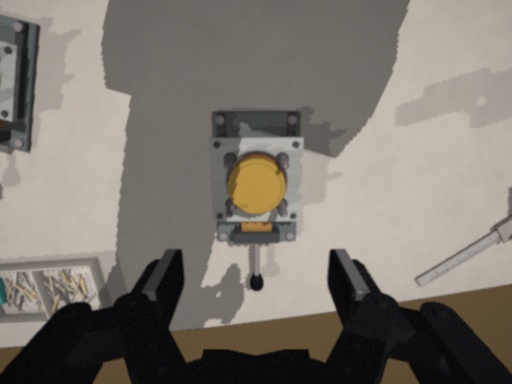

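View pics/side9.png

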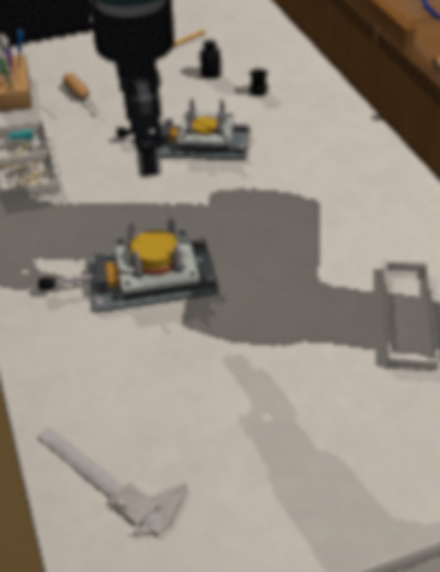

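Both stacks are seated: the top faces read about 36 mm (narrow) and 50 mm (wide). The bystanders haven't moved and the gripper is clear, so I'm handing in.

```bash
python3 -c "
from h import *
print(env.hand_in())"
```

```text
the job is handed in; nothing more can be done
None
```

All five blanks are loaded and the job is handed in, at about 28 s of the 109 s allowed. From the bottom, the wide feeder holds aluminium, copper and brass, and the narrow feeder holds aluminium and brass.

**Seating:** Each blank was checked with the wrist camera right after it was released, and every one was flat to within about 0.6°. The top faces read about 21, 35 and 49 mm in the wide feeder and 21 and 35 mm in the narrow one. That is within about 1 mm of the expected 22, 36 and 50 mm, and the top blanks' centres were within about 1 mm of the feeder axes.

**Contact:** When the large aluminium blank first went in, it touched the rim of the hole lightly, at about 4 N. I shifted it about 1 mm before letting go. Closing the gripper on each blank also pressed up on the arm with 6 to 9 N, well under the limits.

**Bystanders:** In the last side view the caliper, loupe and ink bottle look to be where they started. I judged that by eye and did not measure it.

**Readings that disagreed:** The top and side cameras differ by 1 to 3 mm in height. In the final check the top camera's centre for the large brass blank was about 7 mm off in y. I put this down to the gripper partly blocking its view, as the side and wrist cameras both show the blank centred.

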